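Lock off the rotary bin, index it and tip the sleeves in

ROBOT

A 7-joint arm with a two-finger parallel gripper is mounted at the origin on the work surface. World frame = base frame: x ahead of the robot, y to its left, z up, the work surface at z = 0. Lengths are in m, angles in rad, forces in N, time in s.
With the tool pointing down it reaches from about 0.4 to 0.85 m from the base axis. Payload 10.4 kg.
Tool frame: the origin (TCP) lies at the very end of the fingers, on their centre line; the grasp point (between the pads) lies 19 mm behind it; z points along the fingers, y is the line along which they close (so a half turn about z gives the same grasp; the last joint's range is limited). The gripper opens to 87 mm and grips with 3 to 60 N. Pads are 19 mm wide; open, the fingers measure 117 mm over their backs; the gripper's body (75 mm by 190 mm) begins 51 mm behind the grasp point.
Start: joints at [1.263, 0.332, -0.065, 1.46, 0.022, 1.35, -0.088], TCP at [0.176, -0.6, 0.223] pointing down, gripper open.
Joint ranges: [-2.6, 2.6], [-0.5, 2.12], [-1.47, 1.34], [0.16, 2.42], [-1.27, 4.41], [0.06, 2.06], [-2.6, 2.6]. Speed limits (rad/s): [2.22, 2.22, 2.79, 2.79, 3.14, 3.14, 3.14].

INTERFACE

Orientations are given as a unit quaternion [x, y, z, w].
In Python, from bench import * gives the robot as it stands.
- The arm moves only by the tool step_arm, never from a script. Its arguments are lists of equal length, an entry for each row: "delta_pos": the shift along the world's x, y, z in units of 25 mm (1.0 is 25 mm), a list of three; "turn": the turn about the world's z in units of 0.12 rad (1.0 is 0.12 rad). In form: {"delta_pos": [[tx, ty, tz], ...], "turn": [turn, ...]}. A call has 1 to 12 rows; each row shifts and turns the commanded pose from where the row before left it; what a row does not reach is not made up. A row lasts 1/10 s, in which the tool goes at most 50 mm and 8.59 degrees, less where a joint would pass 70% of its speed; a pose out of reach is approached as far as the arm can. A call with a number of a shift or a turn outside -1 to 1 is refused whole. A call with a gripper value outside its range is refused whole. "grip" is the closure, from 0 (fully open) to 1 (shut), set as the call begins (left out, the last holds). The fingers move at their own pace and stop on an object; "newtons" is the grip in N (left out, the last holds). Time passes only in rows, so rows that do not move let the fingers close. It gives the time, the measured TCP pose, the force, the opening and the grip force at its end, in the units of the state.
- read_state(): the state, without advancing time (a new reading comes with each control period).
- camera(name): name is "scene" or "side" or "wrist"; returns a dict with "image" (384x512x3 uint8, red, green, blue), "z_map" (384x512 float32, m along the optical axis (not along the pixel's ray), 0 where there is no reading), "mtx" (3x3 intrinsics, pixels), "view" (4x4, takes a point from world to camera coordinates). Camera axes: x right, y up, looking along -z (the intrinsics and any distortion apply to the point x, -y, -z); pixel columns grow to the right and rows downward; lengths in m; the calibration is good to about 2 mm. A picture is of the moment at which its call begins.
- close_job(): hands the job in; it is judged then, once.
The state is a dict: "time": time; "joint_positions": joint angles; "joint_vel": joint speeds; "joint_torque": joint torques, N m; "ee_pos": TCP position; "eef_rot": TCP orientation; "ft_force": force on the tool from outside, world axes, zero at the start; "torque": the same for the moment, N m; "width": finger opening in m; "grip_force": force on a finger pad.
Only numpy, scipy, OpenCV 4.12 (cv2) and the standard library are available. Lean on these libraries where they do the work, as an engineer would, in place of code of your own. Each camera call takes 0.05 s, during which the arm holds its last target. There are 200 camera calls.

TASK

Isolate the rotary bin: swing the red lever of the isolator to off so that its padlock hole lies squarely over the hole of the hasp, and only then turn the bin by hand until its green pocket is centred under the blue chute. Next pull the blue scoop out from under the rack by its rim until its black handle is quite clear, let go of it, take it by the handle, and tip its two sleeves down the chute into the green pocket without gripping the sleeves. Stand the empty scoop upright on the bench again and let go, with lever and bin left as you set them and the other things on the bench left where they are.

Things in the scene. Friction and masses are not known exactly. Their poses are not given: they have to be found in the camera images.
- isolator_handle (a joint): angle of the red isolator lever about its vertical axis, rad, growing counter-clockwise from above: 0 = on (pointing to the isolator box's left, +y at yaw 0), 1.571 = off (pointing to the box's front, -x at yaw 0; holes in line), end stop at 2.0, past off. It turns stiffly (0.2 N m) and stays where it is left
- handle_pivot (a point): the lever's vertical axis, at the lever's mid height, in the middle of the grey box (150 x 150 x 90 mm high, yellow plate on top); its frame is that of the fixed box
- handle_grip (a point): the place to take the lever: 62 mm from the pivot; lever 18 mm wide, 30 mm tall (106 to 136 mm above the bench), free from 28 to 88 mm from the pivot; it clears the top of the box by 15 mm. Its frame turns with the lever, whose length is the frame's y axis
- handle_hole (a point): centre of the 12 mm padlock hole in the thin steel tab (32 mm square, 6 mm thick, top at 114 mm) at the end of the lever, 105 mm from the pivot
- hasp_hole (a point): centre of the 12 mm padlock hole in the fixed steel hasp ear that juts from the front edge of the isolator box, 105 mm from the pivot, top at 104 mm; an 8 mm shackle must pass through both holes
- turntable (a joint): angle of the rotary bin about its vertical axis, rad, counter-clockwise from above positive, stops at -3 and 3: 0 = green pocket centred under the chute. It turns stiffly (0.3 N m) and stays where it is left
- table_centre (a point): axis of the rotary bin (316 mm wide round grey bin, wall top at 75 mm, four quarter pockets with 5 mm dividers, floor at 22 mm); the green pocket is the quarter between this frame's +x and +y axes, which turn with the bin. Eight upright black pegs (18 mm diameter, from 75 to 107 mm above the bench) stand on the wall, 154 mm from this axis, at 0, 45, 90 .. degrees from this frame's x axis; hold or push one to turn the bin
- green_pocket (a point): middle of the floor of the green pocket (green floor and green wall), 97 mm from the bin's axis
- chute_mouth (a point): centre of the top opening of the fixed blue chute, a square funnel 147 mm wide at the top (rim at 177 mm above the bench, this point at 175 mm), throat 84 mm square ending at 112 mm, over the bin on the side away from the robot and to the right; 97 mm from the bin's axis. Its frame's axes are the bin stand's: the funnel's sides are turned 45 degrees to them. A post 150 mm high stands behind it, 210 mm from the bin's axis
- rack: low blue steel rack; origin on the bench under the middle of the front lip of its shelf; x axis points in under the shelf. Shelf 300 mm wide, underside at 126 mm, lip top at 156 mm, legs at the corners (inner gap 254 mm), steel tools reaching up to 200 mm above the bench stand on it from 65 mm behind the lip
- scoop: blue plastic scoop 200 mm long (x), 83 mm wide (y), walls 9 mm thick and 60 mm high at both sides and the back (+x); open nose at -x with a low sill flush with the floor, floor sloping up 5 degrees towards the nose (20 mm high there); 0.3 kg. Origin: centre of the underside. It starts flat on the bench, nose out, with its back half and handle under the rack. A side wall can be pinched from above near the nose, 75 mm ahead of the origin, where the floor inside is 19 mm high
- scoop_bar (a point): middle of the black handle bar above the scoop: 14 mm wide (y), 16 mm tall (96 to 112 mm above the underside), reaching from x = 0 to 100 mm in the scoop's frame and held by a post at the back wall; this point is at x = 30 mm, height 104 mm, near the balance point of the loaded scoop. Clear of the sleeves below
- scoop_nose (a point): middle of the pouring edge at the nose: x = -100 mm, height 20 mm in the scoop's frame. Sleeves begin to roll out when the nose dips more than about 5 degrees; 35 to 45 degrees empties it surely
- sleeve_a: aluminium sleeve, 32 mm diameter, 60 mm long, 0.08 kg, lying across the scoop at its back; origin at its middle, own y axis along its length
- sleeve_b: second sleeve, the same, lying just ahead of the first
- punch: bystander: steel punch standing on its 56 mm flange, 90 mm high; origin at its foot
- die_ring: bystander: dark steel die, 72 mm wide, 24 mm high; origin at its foot
- oil_bottle: bystander: yellow bottle with red cap, 52 mm wide, 130 mm high; origin at its foot
- spanner: bystander: steel spanner 160 mm long lying on the bench
- vee_block: bystander: steel block 70 x 50 x 45 mm high; origin under its centre
Mind the look-alikes: they are no part of the job. What is shaped like the scoop but pink is not meant.

How it is judged:
By the outcome, as a careful person would: the job done as asked, in the order asked, and still so for the second after the job is handed in, with the robot touching nothing.
It also fails if it takes over 72 s, if anything falls off the work surface, if the arm or the gripper's body presses on something with over 40 N, if the wrist force passes 120 N, or if a joint passes its speed limit or range.

## Working session

There is one attempt and no reset: what is moved stays moved. The work goes in short steps, Python scripts to look and compute and a tool call to move; the robot and the scene stay as the last step left them, time stands still between calls to the robot, and variables do not carry over. Pictures are saved under pics/ and viewed, at most 10 in all, crops included, and the job is handed in when it is done.

Besides the shell and the picture viewer there is one more tool, called after "Request:" by a JSON object that holds its "fn" and its "kwargs". step_arm: Moves the arm, as the interface text tells. Shifts and turns lie within -1 to 1; 1 stands for 25 mm of shift or 0.12 rad of turn. Its arguments: {"type":"object","properties":{"delta_pos":{"type":"array"},"turn":{"type":"array"},"grip":{"type":"number"},"newtons":{"type":"number"}},"required":["delta_pos","turn"]}

```bash
mkdir -p pics; ls; cat > h.py <<'E'
from bench import *
import numpy as np, cv2, json
def shot(n,tag):
    c=camera(n); np.savez(f'pics/{tag}.npz',**c); cv2.imwrite(f'pics/{tag}.png',c['image'][...,::-1]); return c
def load(tag): return dict(np.load(f'pics/{tag}.npz'))
def cloud(c):
    K=c['mtx'];V=c['view'];z=c['z_map'];v,u=np.indices(z.shape)
    p=np.stack([(u-K[0,2])/K[0,0]*z,-(v-K[1,2])/K[1,1]*z,-z,np.ones_like(z)],-1)
    w=(p@np.linalg.inv(V).T)[...,:3]; w[z<=0]=np.nan; return w
def proj(c,p):
    q=c['view']@np.append(p,1); K=c['mtx']; return K[0,2]-K[0,0]*q[0]/q[2], K[1,2]+K[1,1]*q[1]/q[2]
E
python3 - <<'E'
from h import *
a=shot('scene','s0');b=shot('side','d0')
im=np.hstack([a['image'],b['image']])[...,::-1]
for c in (a,b):
    V=np.linalg.inv(c['view']);print(V[:3,3],-V[:3,2])
s=read_state();print(s)
E
```

```text
pics
[ 1.12352963 -0.60284747  1.24288199] [-0.41161413  0.37218881 -0.831895  ]
[0.03862364 0.58786206 0.8645176 ] [ 0.46136375 -0.60570234 -0.64828093]
{'time': 0.1, 'joint_positions': array([ 1.26340749,  0.33278235, -0.06468316,  1.4608389 ,  0.0215887 ,
        1.34991625, -0.08852174]), 'joint_vel': array([ 3.04353880e-04, -1.81772543e-03, -4.77308687e-04, -2.06055413e-03,
        8.79685209e-05, -2.95363727e-04, -2.21562846e-04]), 'joint_torque': array([ 1.05289899e-03, -6.24546146e+01,  2.44643691e-02, -3.90720463e+01,
       -6.13418827e-02,  3.65776091e-02,  8.33819013e-05]), 'ee_pos': array([ 0.17549067, -0.59949837,  0.2218587 ]), 'eef_rot': array([ 9.89880353e-01,  1.41903124e-01, -1.14195997e-04, -6.14507004e-04]), 'ft_force': array([-0.11034324,  0.17733172, -0.61873041]), 'torque': array([-0.00386523,  0.00072489,  0.00528423]), 'grip_force': 0.0, 'width': 0.08757972400309183}
```

View pics/s0.png

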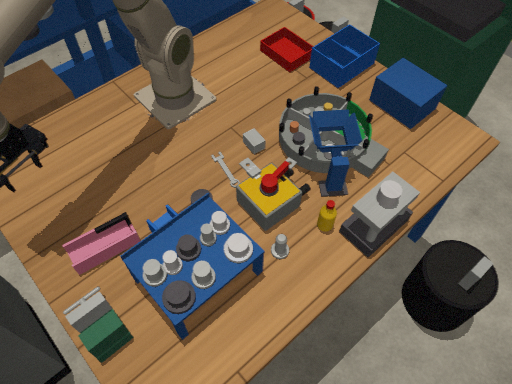

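View pics/d0.png

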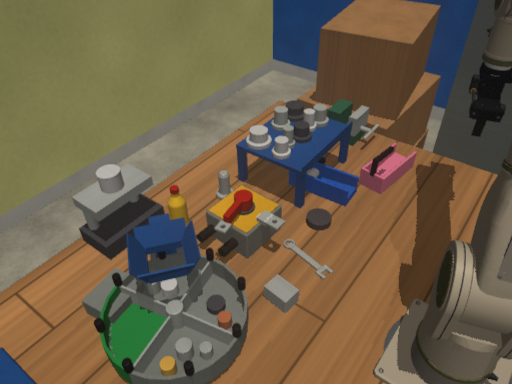

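```bash
cat >> h.py <<'E'
def pts(tags):
    P=[];C=[]
    for t in tags:
        c=load(t);w=cloud(c).reshape(-1,3);k=np.isfinite(w[:,0]);P.append(w[k]);C.append(c['image'].reshape(-1,3)[k])
    return np.vstack(P),np.vstack(C)
def hsv(C): return cv2.cvtColor(C[None].astype(np.uint8),cv2.COLOR_RGB2HSV)[0].astype(int)
E
python3 - <<'E'
from h import *
P,C=pts(['s0','d0'])
k=(P[:,0]>0)&(P[:,0]<1.05)&(P[:,1]>-.85)&(P[:,1]<.6)&(P[:,2]<.25)&(P[:,2]>-.02)
P,C=P[k],C[k];H=hsv(C)
o=np.argsort(P[:,2]);im=np.zeros((525,725,3),np.uint8)
for p,c in zip(P[o],C[o]): # up = +x, left=+y
    r=int((1.05-p[0])*500);q=int((.6-p[1])*500);im[max(r-1,0):r+1,max(q-1,0):q+1]=c[::-1]
cv2.imwrite('pics/top.png',im)
red=(((H[:,0]<8)|(H[:,0]>172))&(H[:,1]>150)); L=P[red&(P[:,2]>.1)&(P[:,2]<.15)];print('red',len(L),L.mean(0),L.min(0),L.max(0))
yel=(H[:,0]>20)&(H[:,0]<32)&(H[:,1]>150)&(abs(P[:,2]-.09)<.008);Y=P[yel];print('yellow',len(Y),cv2.minAreaRect(Y[:,:2].astype(np.float32)))
blu=(H[:,0]>100)&(H[:,0]<125)&(H[:,1]>120)
for z0,z1 in((.17,.185),(.15,.162),(.055,.065)):
    B=P[blu&(P[:,2]>z0)&(P[:,2]<z1)];print(z0,len(B))
    n,lab,st,ce=cv2.connectedComponentsWithStats(cv2.dilate(cv2.UMat(np.zeros((1,1),np.uint8)).get(),None)) if 0 else (0,0,0,0)
    g=np.zeros((600,800),np.uint8);g[((1.05-B[:,0])*500).astype(int),((.6-B[:,1])*500).astype(int)]=255
    n,lab=cv2.connectedComponents(cv2.dilate(g,np.ones((5,5))))
    l=lab[((1.05-B[:,0])*500).astype(int),((.6-B[:,1])*500).astype(int)]
    for i in range(1,n):
        if (l==i).sum()>40: print((l==i).sum(),np.round(B[l==i].mean(0),3),cv2.minAreaRect(B[l==i][:,:2].astype(np.float32)))
gr=(H[:,0]>50)&(H[:,0]<80)&(H[:,1]>120)&(P[:,2]<.09);print('green',[np.round(P[gr&(P[:,1]>0)].mean(0),3)])
E
```

```text
red 1005 [ 0.60555972 -0.02509387  0.12957678] [ 0.56189102 -0.08156232  0.10030933] [0.77796645 0.03776037 0.14215442]
yellow 1347 ((0.5075269937515259, 0.07707913219928741), (0.28741446137428284, 0.5212600231170654), 51.24795913696289)
0.17 833
232 [0.655 0.174 0.174] ((0.6551348567008972, 0.17194107174873352), (0.11607096344232559, 0.015543438494205475), 50.36089324951172)
451 [0.59  0.265 0.175] ((0.5894583463668823, 0.2637282907962799), (0.18679890036582947, 0.08745946735143661), 8.236501693725586)
150 [0.552 0.161 0.175] ((0.5557615756988525, 0.1585000902414322), (0.009270879440009594, 0.12204007059335709), 53.353668212890625)
0.15 1493
146 [0.689 0.146 0.151] ((0.6889974474906921, 0.1453085094690323), (0.04880446568131447, 0.03201807662844658), 53.147918701171875)
960 [0.607 0.214 0.156] ((0.598150372505188, 0.21609783172607422), (0.13282793760299683, 0.13207533955574036), 52.744598388671875)
385 [ 0.516 -0.374  0.155] ((0.5157528519630432, -0.37738916277885437), (0.010284262709319592, 0.2962595224380493), 0.40393370389938354)
0.055 599
111 [0.614 0.551 0.059] ((0.6060881018638611, 0.5507633686065674), (0.19458439946174622, 0.025703219696879387), 4.635424613952637)
129 [ 0.472 -0.39   0.059] ((0.4835098087787628, -0.3890916705131531), (0.14185385406017303, 0.012975550256669521), 3.091172695159912)
169 [ 0.463 -0.318  0.059] ((0.4766333997249603, -0.31859496235847473), (0.13918785750865936, 0.015224207192659378), 3.4297471046447754)
60 [0.361 0.529 0.06 ] ((0.36651933193206787, 0.5362575054168701), (0.11700280755758286, 0.05466734617948532), 51.19226837158203)
green [array([0.58 , 0.366, 0.035])]
```

View pics/top.png

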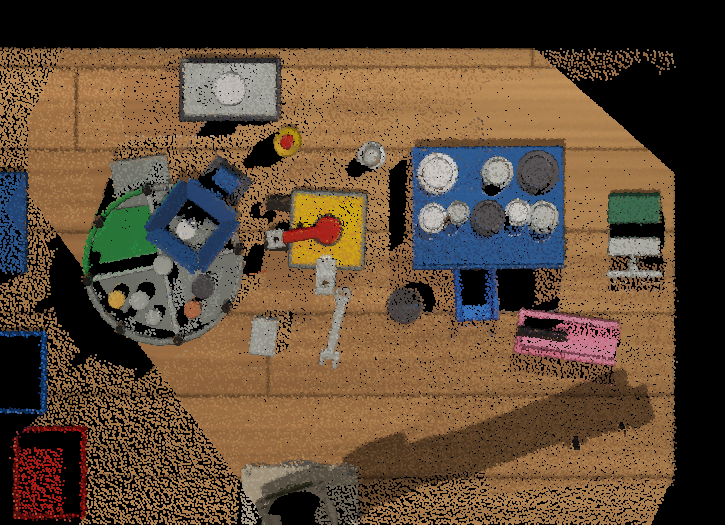

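Look-alikes: blue scoop in the rack at top-map (478,293) – chosen; pink scoop (567,338) – decoy; blue boxes at left edge – not. Lever red at (310,232), tab (275,240), hasp (325,275); chute (192,225), green pocket (120,245), bin centre ≈(165,267).

```bash
python3 - <<'E'
from h import *
P,C=pts(['s0','d0']);H=hsv(C)
def box(x0,x1,y0,y1,z0,z1): return (P[:,0]>x0)&(P[:,0]<x1)&(P[:,1]>y0)&(P[:,1]<y1)&(P[:,2]>z0)&(P[:,2]<z1)
rect=lambda A:[np.round(v,4) for v in cv2.minAreaRect(A[:,:2].astype(np.float32))]
B=P[box(.49,.7,-.16,.04,.08,.097)&(H[:,0]>18)&(H[:,0]<34)&(H[:,1]>130)];print('yellow',len(B),rect(B),B[:,2].mean())
B=P[box(.505,.68,-.15,.04,.03,.097)];g=B;print('boxall',rect(g))
red=((H[:,0]<8)|(H[:,0]>172))&(H[:,1]>150)
L=P[red&box(.52,.7,-.12,.09,.125,.15)]
print('lever z',np.percentile(L[:,2],[5,50,95]));
arm=L[L[:,1]>-.02]; vx,vy,x0,y0=cv2.fitLine(arm[:,:2].astype(np.float32),cv2.DIST_HUBER,0,.001,.001).ravel();print('arm',vx,vy,x0,y0,'x at y=-.054',x0+vx/vy*(-.054-y0))
hub=L[L[:,1]<-.035];print('hub',rect(hub),cv2.minEnclosingCircle(hub[:,:2].astype(np.float32)))
T=P[box(.5,.65,.03,.09,.105,.12)];print('tab',len(T),rect(T))
T=P[box(.46,.52,-.12,.02,.095,.11)];print('hasp',len(T),rect(T),np.median(T[:,2]))
# bin wall ring
W=P[box(.3,.75,.05,.48,.068,.08)]
r=None;c=np.array([.516,.27])
from scipy.optimize import least_squares
Wk=W
for _ in range(4):
    d=np.linalg.norm(Wk[:,:2]-c,axis=1); 
    k=abs(np.linalg.norm(W[:,:2]-c,axis=1)-.154)<.012; Wk=W[k]
    s=least_squares(lambda p:np.hypot(Wk[:,0]-p[0],Wk[:,1]-p[1])-.153,c,loss='soft_l1',f_scale=.003);c=s.x
print('bin',c,len(Wk))
K=box(.3,.75,.05,.48,.084,.112)&(C.max(1)<60);Q=P[K]
a=np.degrees(np.arctan2(Q[:,1]-c[1],Q[:,0]-c[0]));rr=np.hypot(Q[:,0]-c[0],Q[:,1]-c[1]);m=abs(rr-.154)<.02
h,_=np.histogram(a[m],72,(-180,180));
for i in np.nonzero(h)[0]:print(-180+5*i,h[i],end='; ')
ph=np.angle(np.exp(8j*np.radians(a[m])).mean())/8;print('\npeg phase deg',np.degrees(ph), 'fit centre')
G=P[box(.3,.75,.05,.48,.01,.03)&(H[:,0]>45)&(H[:,0]<85)&(H[:,1]>120)];ag=np.degrees(np.arctan2(G[:,1]-c[1],G[:,0]-c[0]));print('green ang',np.percentile(ag,[1,50,99]),G.mean(0))
B=P[box(.45,.75,.1,.35,.17,.185)&(H[:,0]>100)&(H[:,0]<125)&(H[:,1]>120)];print('chute',rect(B),np.median(B[:,2]))
cc=np.array(rect(B)[0]);print('dir',cc-c,np.linalg.norm(cc-c),np.degrees(np.arctan2(*(cc-c)[::-1])))
S=P[box(.36,.55,-.42,-.29,.05,.066)&(H[:,0]>100)&(H[:,0]<125)&(H[:,1]>100)]
for s in(S[S[:,1]<-.355],S[S[:,1]>-.355]):
    vx,vy,x0,y0=cv2.fitLine(s[:,:2].astype(np.float32),cv2.DIST_HUBER,0,.001,.001).ravel();print('wall',np.degrees(np.arctan(vy/vx)),x0,y0,np.percentile(s[:,0],[1,99]),np.percentile(s[:,1],[3,97]))
S=P[box(.36,.45,-.42,-.29,.008,.045)&(H[:,0]>100)&(H[:,0]<125)&(H[:,1]>100)];print('nose',np.percentile(S[:,0],[.5,2,50]))
E
```

```text
yellow 2188 [array([ 0.5886, -0.0559]), array([0.142 , 0.1424]), np.float64(86.5731)] 0.09198504674652762
boxall [array([ 0.5871, -0.0453]), array([0.1751, 0.1605]), np.float64(87.8132)]
lever z [0.12765035 0.1355628  0.1387996 ]
arm 0.20165162 -0.9794573 0.5771587 0.0067092204 x at y=-.054 0.58965755
hub [array([ 0.5889, -0.0587]), array([0.0517, 0.0459]), np.float64(3.3237)] ((0.5872657895088196, -0.056514449417591095), 0.027487507089972496)
tab 199 [array([0.5717, 0.0476]), array([0.0356, 0.0355]), np.float64(9.1152)]
hasp 434 [array([ 0.4902, -0.0526]), array([0.0393, 0.0602]), np.float64(85.747)] 0.1038715877746057
bin [0.51838429 0.27354621] 2046
-175 39; -170 79; -165 1; -130 41; -125 52; -120 7; -85 25; -80 64; -75 6; -40 13; -35 29; 5 31; 10 85; 50 27; 55 102; 95 29; 100 107; 140 26; 145 107; 
peg phase deg 11.534030507208506 fit centre
green ang [14.79376748 51.69946204 89.94027726] [0.5787891  0.35210195 0.02329777]
chute [array([0.5982, 0.2142]), array([0.1491, 0.157 ]), np.float64(52.3129)] 0.17448323950221745
dir [ 0.07981571 -0.05934621] 0.09946114849650618 -36.632299054398565
wall 3.7505984 0.47544035 -0.3898513 [0.41523727 0.54842173] [-0.39750226 -0.38372348]
wall 4.1667376 0.4634626 -0.31724396 [0.40807988 0.5422543 ] [-0.32473824 -0.3098617 ]
nose [0.4071411  0.40844206 0.42512911]
```

Request:
{"fn": "step_arm", "kwargs": {"delta_pos": [[0.3,0.5,0],[0.665,1,0],[0.665,1,0],[0.665,1,0],[0.665,1,0],[0.665,1,0],[0.665,1,0],[0.665,1,0],[0.665,1,0],[0.665,1,0],[0.665,1,0],[0.665,1,0]], "turn": [0.51,0.51,0.51,0.51,0.51,0.51,0.51,0.51,0.51,0.51,0.51,0.51], "grip": 0}}

```text
time: 1.3
ee_pos: [0.3673, -0.3102, 0.2226]
eef_rot: [0.872, 0.49, 0.0, 0.0]
ft_force: [0.8, 0.4, -0.8]
width: 0.0871
grip_force: 0.0
```

Request:
{"fn": "step_arm", "kwargs": {"delta_pos": [[0.665,1,0],[0.665,1,0],[0.665,1,0],[0.665,1,0],[0.665,1,0],[0.665,1,0],[0.665,1,0],[0.665,1,0],[0.665,1,0],[0.665,1,0],[0.665,1,0],[0.4,0.7,0]], "turn": [0.51,0.51,0.51,0.51,0.51,0.51,0.51,0.51,0.51,0.51,0.51,0.51]}}

```text
time: 2.5
ee_pos: [0.5596, -0.0165, 0.2226]
eef_rot: [0.637, 0.771, 0.001, -0.0]
ft_force: [0.5, -0.3, 0.3]
width: 0.0869
grip_force: 0.0
```

```bash
cat >> h.py <<'E'
from scipy.spatial.transform import Rotation as R
def st():
    s=read_state();y=R.from_quat(s['eef_rot']).as_matrix()[:,1];print('t',round(s['time'],2),'tcp',np.round(s['ee_pos'],4),'yaw_y',round(np.degrees(np.arctan2(y[1],y[0])),2),'F',np.round(s['ft_force'],1),'T',np.round(s['torque'],2),'w',round(s['width'],4),'gf',round(s['grip_force'],1),'j',np.round(s['joint_positions'],2));return s
E
python3 - <<'E'
from h import *
st();c=shot('wrist','w1');V=np.linalg.inv(c['view']);print(V[:3,3],-V[:3,2])
E
```

```text
t 2.5 tcp [ 0.5596 -0.0165  0.2226] yaw_y 10.86 F [ 0.5 -0.3  0.3] T [-0.01 -0.14 -0.01] w 0.0869 gf 0.0 j [ 0.55  0.26 -0.71  1.61  0.17  1.34  0.01]
[0.54649946 0.05465925 0.38360418] [ 0.04996432 -0.25891429 -0.96460715]
```

View pics/w1.png

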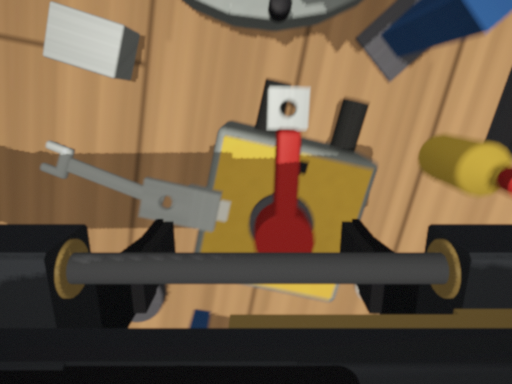

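The wrist view shows the lever tab hole at (288,108), the hasp hole at (166,202) and the red lever between (288,140) and the hub (285,235).

```bash
cat >> h.py <<'E'
def ray(c,u,v,z):
    K=c['mtx'];V=np.linalg.inv(c['view']);d=V[:3,:3]@np.array([(u-K[0,2])/K[0,0],-(v-K[1,2])/K[1,1],-1]);o=V[:3,3];return o+d*(z-o[2])/d[2]
def centroid(c,u,v,r,f):
    y0,x0=v-r,u-r;m=f(c['image'][y0:v+r,x0:u+r].astype(int)).astype(np.uint8);n,l,s,ce=cv2.connectedComponentsWithStats(m);i=l[r,r];return ce[i]+[x0,y0],s[i,4]
def holes(c,uh,ut):
    # hole centre = centroid of pixels unlike the grey steel around it
    out=[]
    for (u,v),z in ((uh,.104),(ut,.114)):
        im=cv2.cvtColor(c['image'],cv2.COLOR_RGB2GRAY)[v-12:v+12,u-12:u+12];t=(im.max()+int(im[12,12]))/2
        n,l,s,ce=cv2.connectedComponentsWithStats((im<t).astype(np.uint8));i=l[12,12];q=ce[i]+[u-12,v-12];out.append(ray(c,*q,z));print('hole px',q,'area',s[i,4],'world',np.round(out[-1],4))
    return out
E
python3 - <<'E'
from h import *
c=load('w1');h,t=holes(c,(166,202),(288,108))
w=cloud(c).reshape(-1,3);H=hsv(c['image'].reshape(-1,3))
k=((H[:,0]<8)|(H[:,0]>172))&(H[:,1]>150)&(w[:,2]>.125)&(w[:,2]<.15)&(w[:,0]<.65)
L=w[k];a=L[L[:,1]>-.02];vx,vy,x0,y0=cv2.fitLine(a[:,:2].astype(np.float32),cv2.DIST_HUBER,0,.001,.001).ravel();print('lever',vx,vy,x0,y0, 'z',np.median(a[:,2]))
# pivot: 105mm from both holes
m=(h+t)[:2]/2;d=(t-h)[:2];n=np.array([d[1],-d[0]])/np.linalg.norm(d);s=np.sqrt(.105**2-(d@d)/4)
for q in(m+n*s,m-n*s):print('pivot',q,'ang h,t',[np.degrees(np.arctan2(*(p[:2]-q)[::-1])) for p in(h,t)])
E
```

```text
hole px [165.06703911 202.19553073] area 179 world [ 0.4842 -0.049   0.104 ]
hole px [287.64748201 107.53597122] area 556 world [0.5718 0.0504 0.114 ]
lever 0.16800301 -0.9857865 0.5784717 0.007777364 z 0.13469002338684133
pivot [ 0.58913928 -0.05313706] ang h,t [np.float64(177.75643195720806), np.float64(99.53038012102506)]
pivot [0.46683486 0.05452423] ang h,t [np.float64(-80.46961987897495), np.float64(-2.2435680427919458)]h.py:29: RuntimeWarning: overflow encountered in scalar add
  im=cv2.cvtColor(c['image'],cv2.COLOR_RGB2GRAY)[v-12:v+12,u-12:u+12];t=(im.max()+int(im[12,12]))/2
```

Request:
{"fn": "step_arm", "kwargs": {"delta_pos": [[0.764,0.944,0],[0,0,-0.8],[0,0,-1],[0,0,-1],[0,0,-1],[0,0,-0.7],[0,0,0]], "turn": [-0.175,0,0,0,0,0,0]}}

```text
time: 3.25
ee_pos: [0.5762, 0.0038, 0.1077]
eef_rot: [0.647, 0.762, -0.001, -0.002]
ft_force: [-1.1, -0.2, 0.7]
width: 0.087
grip_force: 0.0
```

Request:
{"fn": "step_arm", "kwargs": {"delta_pos": [[0,0,0],[0,0,0],[0,0,0],[0,0,0]], "turn": [0,0,0,0], "grip": 1, "newtons": 30}}

```text
time: 3.65
ee_pos: [0.5784, 0.0038, 0.1109]
eef_rot: [0.648, 0.762, 0.0, 0.001]
ft_force: [0.2, -0.6, 0.4]
width: 0.0627
grip_force: 0.0
```

```bash
python3 - <<'E'
from h import *
st()
p=np.array([.589,-.0535]);
def arc(a0,a1,r,n,c):
    a=np.radians(np.linspace(a0,a1,n+1));q=c+r*np.c_[np.cos(a),np.sin(a)];return np.round(np.diff(q,axis=0)/.025,3).tolist(),round(np.radians(a1-a0)/n/.12,3)
print(arc(99.6,177.2,.062,12,p))
E
```

```text
t 3.65 tcp [0.5784 0.0038 0.1109] yaw_y 9.27 F [ 0.2 -0.6  0.4] T [-0.03 -0.12  0.03] w 0.0627 gf 0.0 j [ 0.47  0.4  -0.69  1.69  0.28  1.14 -0.12]
([[-0.273, -0.062], [-0.264, -0.092], [-0.252, -0.122], [-0.237, -0.149], [-0.218, -0.175], [-0.197, -0.198], [-0.174, -0.219], [-0.148, -0.238], [-0.12, -0.253], [-0.091, -0.265], [-0.061, -0.273], [-0.029, -0.278]], np.float64(0.941))
```

Request:
{"fn": "step_arm", "kwargs": {"delta_pos": [[0,0,0],[0,0,0],[0,0,0],[0,0,0],[0,0,0],[0,0,0],[0,0,0],[0,0,0],[0,0,0]], "turn": [0,0,0,0,0,0,0,0,0]}}

```text
time: 4.55
ee_pos: [0.5781, 0.0038, 0.1101]
eef_rot: [0.648, 0.762, 0.0, 0.0]
ft_force: [1.3, -0.3, -1.3]
width: 0.0177
grip_force: 30.0
```

Request:
{"fn": "step_arm", "kwargs": {"delta_pos": [[-0.257,-0.058,0],[-0.248,-0.087,0],[-0.237,-0.115,0],[-0.223,-0.14,0],[-0.205,-0.165,0],[-0.185,-0.186,0],[-0.164,-0.206,0],[-0.139,-0.224,0],[-0.113,-0.238,0],[-0.085,-0.249,0],[-0.057,-0.257,0],[-0.027,-0.261,0]], "turn": [0.941,0.941,0.941,0.941,0.941,0.941,0.941,0.941,0.941,0.941,0.941,0.941]}}

```text
time: 5.75
ee_pos: [0.5278, -0.0521, 0.11]
eef_rot: [0.025, 1.0, -0.001, -0.002]
ft_force: [-7.6, -3.9, 5.8]
width: 0.0176
grip_force: 30.1
```

Request:
{"fn": "step_arm", "kwargs": {"delta_pos": [[0,0,0],[0,0,0],[0,0,0]], "turn": [0,0,0]}}

```text
time: 6.05
ee_pos: [0.5278, -0.0523, 0.11]
eef_rot: [0.028, 1.0, -0.001, -0.002]
ft_force: [-9.4, -3.8, 9.2]
width: 0.018
grip_force: 30.0
```

```bash
python3 - <<'E'
from h import *
s=st();c=shot('wrist','w2');d=shot('side','d2')
for z,q in((.104,(.4842,-.0492)),(.114,(.4842,-.0492))):print(proj(c,np.array([*q,z])),proj(d,np.array([*q,z])))
u,v=map(int,proj(c,np.array([.484,-.049,.11])));print(u,v)
x,y=map(int,proj(d,np.array([.484,-.049,.11])))
a=c['image'][max(v-80,0):v+80,max(u-80,0):u+80];b=d['image'][y-50:y+50,x-50:x+50]
im=np.hstack([cv2.resize(a,(400,400)),cv2.resize(b,(400,400))]);cv2.imwrite('pics/c2.png',im[...,::-1])
E
```

```text
t 6.05 tcp [ 0.5278 -0.0523  0.11  ] yaw_y 86.82 F [-9.4 -3.8  9.2] T [-0.69  1.77 -0.08] w 0.018 gf 30.0 j [ 0.8   0.37 -0.93  1.81  0.32  1.14  1.28]
(np.float64(257.85469005280765), np.float64(153.21854184031298)) (np.float64(273.0130760004055), np.float64(221.19821732268326))
(np.float64(257.8476954657672), np.float64(156.6423427250538)) (np.float64(273.0461027383533), np.float64(218.38519296917207))
258 154
```

View pics/c2.png

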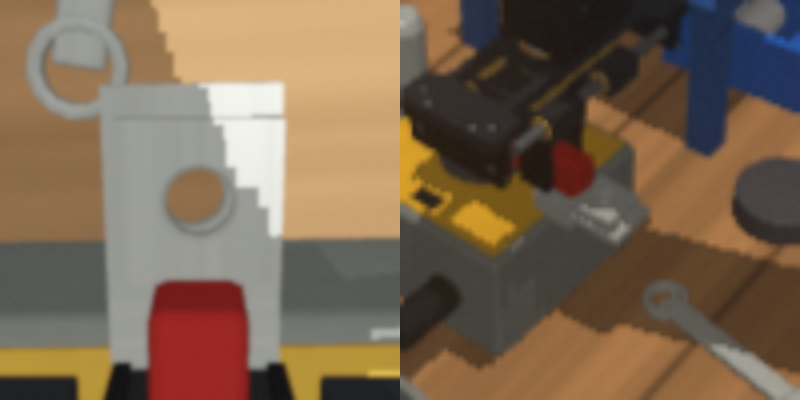

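The crop shows the tab hole lying over the hasp hole, with a thin crescent at its lower right (225,210), so it is about 1 mm short. I'll nudge it, release and move on to the bin.

Request:
{"fn": "step_arm", "kwargs": {"delta_pos": [[0,-0.05,0],[0,0,0]], "turn": [0.12,0]}}

```text
time: 6.35
ee_pos: [0.5277, -0.0531, 0.11]
eef_rot: [0.02, 1.0, -0.001, -0.002]
ft_force: [-9.7, -3.0, 8.9]
width: 0.018
grip_force: 30.0
```

Request:
{"fn": "step_arm", "kwargs": {"delta_pos": [[0,0,0],[0,0,0],[0,0,0],[0,0,0],[0,0,0],[0,0,0.6],[0,0,1],[0,0,1],[0,0,1],[-0.4,0,0.4],[-0.8,0.1,0],[-0.5,0.5,0]], "turn": [0,0,0,0,0,0,0,0,0,0,0,0], "grip": 0}}

```text
time: 7.55
ee_pos: [0.4865, -0.0378, 0.2112]
eef_rot: [0.02, 1.0, -0.0, 0.0]
ft_force: [0.5, -0.1, -0.9]
width: 0.087
grip_force: 0.0
```

```bash
python3 - <<'E'
from h import *
s=st();c=shot('wrist','w3');a=shot('scene','s3');b=shot('side','d3')
for n,q in(('w',c),('s',a),('d',b)):print(n,proj(q,np.array([.484,-.049,.104])),proj(q,np.array([.484,-.049,.114])))
im=[]
for q,r in((c,45),(a,22)):
    u,v=[int(round(t)) for t in proj(q,np.array([.484,-.049,.109]))]
    o=np.zeros((2*r,2*r,3),np.uint8);t=q['image'][max(v-r,0):v+r,max(u-r,0):u+r];o[:t.shape[0],:t.shape[1]]=t;im.append(cv2.resize(o,(396,396),interpolation=cv2.INTER_CUBIC))
cv2.imwrite('pics/c3.png',np.hstack(im)[...,::-1])
P,C=pts(['s3','d3','w3']);H=hsv(C);cc=np.array([.5184,.2735])
k=(np.hypot(*(P[:,:2]-cc).T)<.135)&(P[:,2]<.11);print('bin contents z',np.percentile(P[k,2],[50,95,99,99.9]))
E
```

```text
t 7.55 tcp [ 0.4865 -0.0378  0.2112] yaw_y 87.65 F [ 0.5 -0.1 -0.9] T [ 0.12 -0.16 -0.05] w 0.087 gf 0.0 j [ 0.94  0.13 -1.01  1.79  0.11  1.29  1.43]
w (np.float64(243.155770015825), np.float64(182.58093530906052)) (np.float64(242.64199830373406), np.float64(185.73229750585753))
s (np.float64(247.78329741663873), np.float64(163.82071340833141)) (np.float64(247.7657787886483), np.float64(161.9256744084889))
d (np.float64(273.03141798953146), np.float64(221.27468550189246)) (np.float64(273.0645615940712), np.float64(218.46156408926126))
bin contents z [0.02606539 0.06930072 0.07818506 0.08215361]
```

View pics/c3.png

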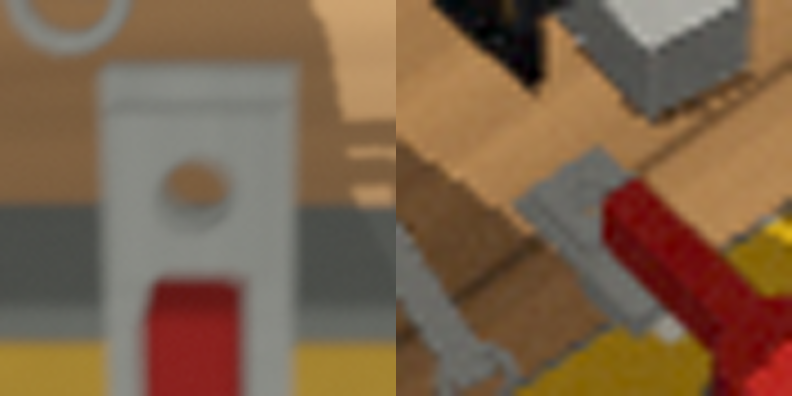

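The crop shows the two holes concentric from side to side (visible hole about (197,185), tab edges flush with the hasp), so the lever is set. On to the peg.

Request:
{"fn": "step_arm", "kwargs": {"delta_pos": [[-0.3,0.9,0],[-0.3,1,0],[-0.3,1,0],[-0.3,1,0],[-0.3,1,0],[-0.3,1,0],[-0.26,0.9,0],[-0.2,0.6,0],[0,0,0]], "turn": [0,0,0,0,0,0,0,0,0]}}

```text
time: 8.6
ee_pos: [0.4299, 0.1505, 0.2106]
eef_rot: [0.018, 1.0, 0.0, 0.0]
ft_force: [-0.4, 0.1, 0.6]
width: 0.0872
grip_force: 0.0
```

```bash
cat > pegs.py <<'E'
from h import *
from scipy.optimize import least_squares
def pegs(tags,ph0,c0=(.5184,.2735)):
    # fit bin centre and peg phase: flat tops of pegs (z~.107) as clusters
    P,C=pts(tags);c=np.array(c0)
    k=(P[:,2]>.103)&(P[:,2]<.111)&(C.max(1)<80)&(abs(np.hypot(*(P[:,:2]-c).T)-.154)<.022)
    Q=P[k][:,:2]
    def res(p):
        a=p[2]+np.arange(8)*np.pi/4;T=np.array(p[:2])+.154*np.c_[np.cos(a),np.sin(a)]
        return np.maximum(np.linalg.norm(Q[:,None]-T,axis=2).min(1)-.007,0)
    def cen(p):
        a=p[2]+np.arange(8)*np.pi/4;T=np.array(p[:2])+.154*np.c_[np.cos(a),np.sin(a)]
        D=np.linalg.norm(Q[:,None]-T,axis=2);i=D.argmin(1);o=[]
        for j in range(8):
            q=Q[(i==j)&(D.min(1)<.02)]
            if len(q)>15:
                m=cv2.minEnclosingCircle(q.astype(np.float32))[0]; o+=list((np.array(m)*.5+q.mean(0)*.5-T[j]))
        return np.array(o)
    p=np.array([*c0,np.radians(ph0)])
    for _ in range(4):p=least_squares(cen,p,loss='soft_l1',f_scale=.003).x
    print('n',len(Q),'bin c',np.round(p[:2],4),'phase',np.round(np.degrees(p[2]),2),'res',np.round(cen(p)*1000,1));return p
E
python3 - <<'E'
from pegs import *
st();c=shot('wrist','w4')
pegs(['w4'],9.5);pegs(['s3','d3'],9.5);pegs(['s3','d3','w4'],9.5)
P,C=pts(['w4','s3','d3']);H=hsv(C);c=np.array([.5184,.2735])
r=np.hypot(*(P[:,:2]-c).T)
for zlo,zhi,n in((.015,.03,'floor'),(.035,.08,'wall')):
    k=(P[:,2]>zlo)&(P[:,2]<zhi)&(r<.17)&(r>.05)&(H[:,0]>45)&(H[:,0]<85)&(H[:,1]>120)
    a=np.degrees(np.arctan2(*(P[k][:,:2]-c).T[::-1]));print(n,np.percentile(a,[.5,2,98,99.5]))
E
```

```text
t 8.6 tcp [0.4299 0.1505 0.2106] yaw_y 87.98 F [-0.4  0.1  0.6] T [ 0.08 -0.17 -0.01] w 0.0872 gf 0.0 j [ 0.76  0.03 -1.18  1.86  0.03  1.27  1.1 ]
n 904 bin c [0.5198 0.273 ] phase 11.35 res [ 1.  -5.   0.4 -0.1  0.2  1.5 -1.8  1.5]
n 432 bin c [0.5195 0.2727] phase 11.41 res [-0.2 -0.5 -0.8 -0.8 -0.1  0.3  0.5 -0.4  0.4  0.1  1.   0.3 -0.7  1. ]
n 1336 bin c [0.5196 0.2727] phase 11.41 res [-0.2 -0.5 -0.9 -0.7 -0.2  0.3  0.8 -1.6  0.9  0.   1.1  1.2 -1.6  1.3]
floor [13.96416924 15.71656408 84.69064303 92.81634102]
wall [14.06738599 15.85640315 97.92872376 99.30004394]
```

View pics/w4.png

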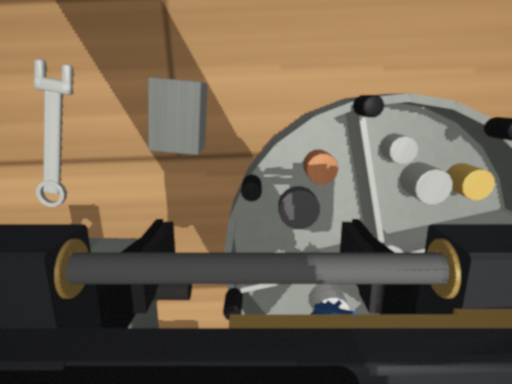

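The view shows the target peg at (251,187), the spanner and vee block at the left, and the divider between the pockets at (370,180). Peg fit is good: bin centre (0.5195,0.2727), phase 11.4°, chute direction −37°, so the bin must turn −93.4°.

Request:
{"fn": "step_arm", "kwargs": {"delta_pos": [[0.176,-0.244,-0.5],[0,0,-1],[0,0,-1],[0,0,-1],[0,0,-1],[0,0,-0.6],[0,0,0]], "turn": [0,0,0,0,0,0,0], "grip": 1, "newtons": 30}}

```text
time: 9.35
ee_pos: [0.4336, 0.1402, 0.0799]
eef_rot: [0.02, 1.0, 0.0, -0.002]
ft_force: [-1.3, -0.6, 0.1]
width: 0.039
grip_force: 0.0
```

Request:
{"fn": "step_arm", "kwargs": {"delta_pos": [[0,0,0],[0,0,0],[0,0,0],[0,0,0],[0,0,0],[0,0,0],[0,0,0]], "turn": [0,0,0,0,0,0,0]}}

```text
time: 10.05
ee_pos: [0.4366, 0.1441, 0.0838]
eef_rot: [0.019, 1.0, 0.002, 0.002]
ft_force: [7.1, 10.9, -10.7]
width: 0.0173
grip_force: 30.0
```

```bash
python3 - <<'E'
from h import *
st()
def arc(a0,a1,r,n,c):
    a=np.radians(np.linspace(a0,a1,n+1));q=np.array(c)+r*np.c_[np.cos(a),np.sin(a)];return [list(t)+[0] for t in np.round(np.diff(q,axis=0)/.025,2).tolist()],round(np.radians(a1-a0)/n/.12,3)
print(arc(-123.6,-217,.154,24,(.5195,.2727)))
E
```

```text
t 10.05 tcp [0.4366 0.1441 0.0838] yaw_y 87.79 F [  7.1  10.9 -10.7] T [ 2.38 -1.64 -0.02] w 0.0173 gf 30.0 j [ 0.62  0.27 -1.12  2.    0.28  1.03  0.9 ]
([[-0.34, 0.24, 0], [-0.32, 0.27, 0], [-0.3, 0.29, 0], [-0.28, 0.31, 0], [-0.26, 0.33, 0], [-0.24, 0.34, 0], [-0.22, 0.36, 0], [-0.19, 0.37, 0], [-0.17, 0.38, 0], [-0.14, 0.39, 0], [-0.11, 0.4, 0], [-0.08, 0.41, 0], [-0.06, 0.41, 0], [-0.03, 0.42, 0], [0.0, 0.42, 0], [0.03, 0.42, 0], [0.06, 0.41, 0], [0.08, 0.41, 0], [0.11, 0.4, 0], [0.14, 0.39, 0], [0.17, 0.38, 0], [0.19, 0.37, 0], [0.22, 0.36, 0], [0.24, 0.34, 0]], np.float64(-0.566))
```

Request:
{"fn": "step_arm", "kwargs": {"delta_pos": [[-0.34,0.24,0],[-0.32,0.27,0],[-0.3,0.29,0],[-0.28,0.31,0],[-0.26,0.33,0],[-0.24,0.34,0],[-0.22,0.36,0],[-0.19,0.37,0],[-0.17,0.38,0],[-0.14,0.39,0],[-0.11,0.4,0],[-0.08,0.41,0]], "turn": [-0.566,-0.566,-0.566,-0.566,-0.566,-0.566,-0.566,-0.566,-0.566,-0.566,-0.566,-0.566]}}

```text
time: 11.25
ee_pos: [0.3683, 0.2441, 0.0836]
eef_rot: [0.416, 0.909, -0.001, 0.0]
ft_force: [-6.2, -2.8, 11.8]
width: 0.0174
grip_force: 30.0
```

Request:
{"fn": "step_arm", "kwargs": {"delta_pos": [[-0.06,0.41,0],[-0.03,0.42,0],[0.0,0.42,0],[0.03,0.42,0],[0.06,0.41,0],[0.08,0.41,0],[0.11,0.4,0],[0.14,0.39,0],[0.17,0.38,0],[0.19,0.37,0],[0.22,0.36,0],[0.24,0.34,0]], "turn": [-0.566,-0.566,-0.566,-0.566,-0.566,-0.566,-0.566,-0.566,-0.566,-0.566,-0.566,-0.566]}}

```text
time: 12.45
ee_pos: [0.395, 0.365, 0.0837]
eef_rot: [0.741, 0.671, 0.0, -0.002]
ft_force: [-11.8, 5.4, 4.7]
width: 0.0172
grip_force: 30.0
```

Request:
{"fn": "step_arm", "kwargs": {"delta_pos": [[0,0,0],[0,0,0]], "turn": [0,0]}}

```text
time: 12.65
ee_pos: [0.3953, 0.3655, 0.0838]
eef_rot: [0.74, 0.672, 0.001, -0.002]
ft_force: [-10.4, 7.7, -0.1]
width: 0.0174
grip_force: 30.0
```

```bash
python3 - <<'E'
from pegs import *
st();shot('scene','s5');shot('side','d5')
pegs(['s5','d5'],-82,(.5195,.2727))
P,C=pts(['s5','d5']);H=hsv(C);B=(H[:,0]>100)&(H[:,0]<125)&(H[:,1]>110)
k=B&(P[:,2]>.170)&(P[:,2]<.181)&(abs(P[:,0]-.6)<.13)&(abs(P[:,1]-.215)<.13)
r=cv2.minAreaRect(P[k][:,:2].astype(np.float32));print('chute',r);c=np.array([.5195,.2727]);d=np.array(r[0])-c;print(np.degrees(np.arctan2(d[1],d[0])),np.linalg.norm(d))
k=B&(P[:,2]>.146)&(P[:,2]<.154)&(np.hypot(P[:,0]-.689,P[:,1]-.145)<.035);m=P[k][:,:2];d=m.mean(0)-c;print('post',len(m),cv2.minAreaRect(m.astype(np.float32)),np.degrees(np.arctan2(d[1],d[0])))
E
```

```text
t 12.65 tcp [0.3953 0.3655 0.0838] yaw_y -5.52 F [-10.4   7.7  -0.1] T [ 1.78  1.91 -0.09] w 0.0174 gf 30.0 j [-0.09  0.4  -0.88  1.82  0.34  1.08 -1.18]
n 365 bin c [0.5201 0.2717] phase -80.98 res [-0.4  0.6 -1.2 -0.7  0.7  0.3  0.7 -2.2  0.2  1.4 -0.1  0.3]
chute ((0.5649915337562561, 0.24020670354366302), (0.1485981047153473, 0.2361360788345337), 53.86764907836914)
-35.53713050731473 0.055904328616807414
post 130 ((0.6885675191879272, 0.14717614650726318), (0.04958492890000343, 0.03480932489037514), 46.87599182128906) -36.39711832854728
```

```bash
python3 - <<'E'
from h import *
from scipy.optimize import least_squares
P,C=pts(['s0','d0','s3','d3']);H=hsv(C)
k=(H[:,0]>100)&(H[:,0]<125)&(H[:,1]>110)&(P[:,2]>.171)&(P[:,2]<.181)&(abs(P[:,0]-.6)<.11)&(abs(P[:,1]-.215)<.11)
Q=P[k][:,:2]
def f(p):
    q=(Q-p[:2])@np.array([[np.cos(p[2]),-np.sin(p[2])],[np.sin(p[2]),np.cos(p[2])]]);m=abs(q).max(1);return m-.071
s=least_squares(f,[.598,.214,np.radians(-37)],loss='soft_l1',f_scale=.003).x
print(len(Q),s[:2],np.degrees(s[2]),np.abs(f(s)).mean())
for c in((.5195,.2727),(.5201,.2717)):d=s[:2]-c;print(np.linalg.norm(d),np.degrees(np.arctan2(d[1],d[0])))
E
```

```text
1531 [0.59675696 0.2146852 ] -37.14597887818838 0.0019335568572109525
0.09661446259646808 -36.90409403672773
0.09553521045682645 -36.640596473781585
```

Request:
{"fn": "step_arm", "kwargs": {"delta_pos": [[0.03,0.04,0],[0,0,0],[0,0,0]], "turn": [-0.07,0,0]}}

```text
time: 13.05
ee_pos: [0.3957, 0.366, 0.0838]
eef_rot: [0.743, 0.669, 0.0, -0.002]
ft_force: [-11.1, 6.2, 3.2]
width: 0.0173
grip_force: 30.0
```

Request:
{"fn": "step_arm", "kwargs": {"delta_pos": [[0,0,0],[0,0,0],[0,0,0],[0,0,0],[0,0,0.5],[0,0,1],[0,0,1],[0,0,1],[0,-0.4,1],[0,-1,0.5],[0.1,-1,0],[0.1,-1,0]], "turn": [0,0,0,0,0,0,0,0,0,0,0,0], "grip": 0}}

```text
time: 14.25
ee_pos: [0.4033, 0.2777, 0.209]
eef_rot: [0.744, 0.668, 0.001, 0.0]
ft_force: [0.1, -0.1, -0.0]
width: 0.0865
grip_force: 0.0
```

```bash
python3 - <<'E'
from pegs import *
st();shot('scene','s6');shot('side','d6');c=shot('wrist','w6')
pegs(['s6','d6'],-82,(.5195,.2727));pegs(['s6','d6','w6'],-82,(.5195,.2727))
P,C=pts(['s6','d6','w6']);H=hsv(C);cc=np.array([.5197,.2725]);r=np.hypot(*(P[:,:2]-cc).T)
k=(P[:,2]>.035)&(P[:,2]<.08)&(r<.17)&(r>.05)&(H[:,0]>45)&(H[:,0]<85)&(H[:,1]>120)
a=np.degrees(np.arctan2(*(P[k][:,:2]-cc).T[::-1]));print(np.percentile(a,[.5,2,98,99.5]))
E
```

```text
t 14.25 tcp [0.4033 0.2777 0.209 ] yaw_y -6.11 F [ 0.1 -0.1 -0. ] T [-0.07 -0.14  0.06] w 0.0865 gf 0.0 j [ 0.17  0.12 -0.91  1.79  0.1   1.28 -0.87]
n 389 bin c [0.5201 0.2726] phase -81.16 res [ 0.5 -0.5 -1.8 -0.4 -0.6 -0.9  0.2 -0.2  0.2  0.3 -0.9  1.1  2.9  0.7]
n 1201 bin c [0.5201 0.2731] phase -81.39 res [ 1.2 -1.  -1.8 -0.3 -1.1 -1.  -0.4 -0.8  0.5 -0.1  0.2  1.1  1.1  3. ]
[-79.28320357 -77.16800409   3.75528553   6.0377725 ]
```

Request:
{"fn": "step_arm", "kwargs": {"delta_pos": [[0.2,-0.9,0],[0.2,-1,0],[0.2,-1,0],[0.2,-1,0],[0.2,-1,0],[0.1,-1,0],[0,-1,0],[0,-1,0],[0,-1,0],[0,-1,0],[0,-1,0],[0,-1,0]], "turn": [-0.48,-0.48,-0.48,-0.48,-0.48,-0.48,-0.48,-0.48,-0.48,-0.48,-0.48,-0.48], "grip": 0.5}}

```text
time: 15.6
ee_pos: [0.4306, -0.021, 0.2076]
eef_rot: [0.927, 0.375, 0.0, 0.0]
ft_force: [0.8, 0.2, -0.4]
width: 0.0436
grip_force: 0.0
```

Request:
{"fn": "step_arm", "kwargs": {"delta_pos": [[0,-1,0],[0,-1,0],[0,-1,0],[0,-1,0],[0,-1,0],[0,-1,0],[0,-1,0],[0,-1,0],[0,-1,0],[0,-1,0],[0,-1,0],[-0.05,-0.7,0]], "turn": [-0.48,-0.48,-0.48,-0.48,-0.48,-0.48,-0.48,-0.48,-0.48,-0.48,-0.48,-0.48]}}

```text
time: 16.8
ee_pos: [0.4291, -0.3145, 0.2073]
eef_rot: [0.999, 0.038, -0.0, 0.0]
ft_force: [-0.1, 0.2, 0.3]
width: 0.0437
grip_force: 0.0
```

```bash
python3 - <<'E'
from h import *
st();shot('wrist','w7');P,C=pts(['w7','s6']);H=hsv(C)
b=(H[:,0]>100)&(H[:,0]<125)&(H[:,1]>100)
S=P[b&(P[:,0]>.36)&(P[:,0]<.5)&(P[:,1]>-.335)&(P[:,1]<-.29)&(P[:,2]>.053)&(P[:,2]<.066)];print(len(S),np.percentile(S[:,1],[3,50,97]),np.percentile(S[:,0],[1,99]))
vx,vy,x0,y0=cv2.fitLine(S[:,:2].astype(np.float32),cv2.DIST_HUBER,0,.001,.001).ravel();print(np.degrees(np.arctan(vy/vx)),'y at .43',y0+vy/vx*(.43-x0))
E
```

```text
t 16.8 tcp [ 0.4291 -0.3145  0.2073] yaw_y -85.69 F [-0.1  0.2  0.3] T [ 0.04  0.03 -0.06] w 0.0437 gf 0.0 j [ 0.8   0.15 -0.28  1.72  0.04  1.28 -0.98]
777 [-0.3238264  -0.31910314 -0.31465011] [0.4106557  0.49904444]
3.024879 y at .43 -0.320444
```

View pics/w7.png

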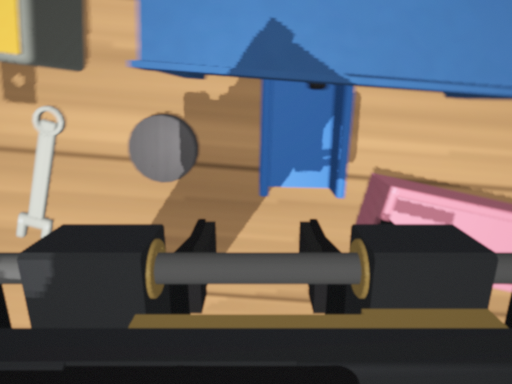

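The view shows the blue scoop's nose at (302,188) with its left wall at (265,140) and the pink decoy on the right. I'll pinch the left wall.

Request:
{"fn": "step_arm", "kwargs": {"delta_pos": [[0.04,-0.24,-0.6],[0,0,-1],[0,0,-1],[0,0,-1],[0,0,-1],[0,0,-1],[0,0,-0.8],[0,0,-0.5],[0,0,-0.2],[0,0,0]], "turn": [0,0,0,0,0,0,0,0,0,0]}}

```text
time: 17.85
ee_pos: [0.4303, -0.3174, 0.0296]
eef_rot: [0.999, 0.041, -0.0, -0.0]
ft_force: [0.2, -0.6, -0.8]
width: 0.0439
grip_force: 0.0
```

Request:
{"fn": "step_arm", "kwargs": {"delta_pos": [[0,0,0],[0,0,0],[0,0,0],[0,0,0],[0,0,0],[0,0,0],[0,0,0],[0,0,0]], "turn": [0,0,0,0,0,0,0,0], "grip": 1, "newtons": 20}}

```text
time: 18.65
ee_pos: [0.4305, -0.3181, 0.0304]
eef_rot: [0.999, 0.04, 0.0, 0.0]
ft_force: [-0.6, -1.7, 3.2]
width: 0.0093
grip_force: 19.9
```

```bash
python3 -c "
from h import *
st()"
```

```text
t 18.65 tcp [ 0.4305 -0.3181  0.0304] yaw_y -85.38 F [-0.6 -1.7  3.2] T [-0.35  0.08 -0.24] w 0.0093 gf 19.9 j [ 0.79  0.35 -0.27  1.89  0.11  0.92 -1.03]
```

Request:
{"fn": "step_arm", "kwargs": {"delta_pos": [[-0.1,0,0],[-0.2,-0.01,0],[-0.3,-0.02,0],[-0.35,-0.02,0],[-0.35,-0.02,0],[-0.35,-0.02,0],[-0.35,-0.02,0],[-0.35,-0.02,0],[-0.35,-0.02,0],[-0.35,-0.02,0],[-0.35,-0.02,0],[-0.35,-0.02,0]], "turn": [0,0,0,0,0,0,0,0,0,0,0,0]}}

```text
time: 19.85
ee_pos: [0.3361, -0.3231, 0.0303]
eef_rot: [0.999, 0.041, 0.0, 0.0]
ft_force: [5.2, 0.6, 3.6]
width: 0.0086
grip_force: 20.0
```

Request:
{"fn": "step_arm", "kwargs": {"delta_pos": [[-0.35,-0.02,0],[-0.35,-0.02,0],[-0.35,-0.02,0],[-0.3,-0.02,0],[-0.25,0,0],[-0.2,0,0],[-0.1,0,0],[-0.05,0,0],[0,0,0]], "turn": [0,0,0,0,0,0,0,0,0]}}

```text
time: 20.75
ee_pos: [0.2875, -0.3251, 0.0303]
eef_rot: [0.999, 0.04, 0.0, 0.0]
ft_force: [3.8, -0.5, 6.2]
width: 0.0086
grip_force: 20.0
```

Request:
{"fn": "step_arm", "kwargs": {"delta_pos": [[0,0,0],[0,0,0],[0,0,0],[0,0,0.3],[0,0,0.8],[0,0,1],[0,0,1],[0,0,1],[0,0,1],[0,0,1],[0,0,1],[0,0,0.4]], "turn": [0,0,0,0,0,0,0,0,0,0,0,0], "grip": 0.5}}

```text
time: 21.95
ee_pos: [0.2883, -0.3255, 0.2201]
eef_rot: [0.999, 0.041, 0.001, 0.001]
ft_force: [-0.1, -0.5, 0.4]
width: 0.0435
grip_force: 0.0
```

```bash
python3 - <<'E'
from h import *
st();shot('wrist','w8');shot('scene','s8');shot('side','d8');P,C=pts(['w8','s8','d8']);H=hsv(C)
b=(H[:,0]>100)&(H[:,0]<125)&(H[:,1]>100)
m=(P[:,0]>.24)&(P[:,0]<.5)&(P[:,1]>-.42)&(P[:,1]<-.29)
S=P[m&b&(P[:,2]>.054)&(P[:,2]<.066)];print(len(S),cv2.minAreaRect(S[:,:2].astype(np.float32)),np.percentile(S[:,0],[.5,99.5]))
for s in(S[S[:,1]<-.37],S[S[:,1]>-.345]):
    vx,vy,x0,y0=cv2.fitLine(s[:,:2].astype(np.float32),cv2.DIST_HUBER,0,.001,.001).ravel();print('wall',np.degrees(np.arctan(vy/vx)),x0,y0)
B=P[m&(C.max(1)<70)&(P[:,2]>.106)&(P[:,2]<.118)];print('bar',len(B),cv2.minAreaRect(B[:,:2].astype(np.float32)),np.median(B[:,2]),B.min(0),B.max(0))
vx,vy,x0,y0=cv2.fitLine(B[:,:2].astype(np.float32),cv2.DIST_HUBER,0,.001,.001).ravel();print('bar',np.degrees(np.arctan(vy/vx)),x0,y0)
A=P[m&(H[:,1]<60)&(C.max(1)>110)&(P[:,2]<.06)];print('sleeves',len(A),A.mean(0),np.percentile(A[:,0],[2,98]))
E
```

```text
t 21.95 tcp [ 0.2883 -0.3255  0.2201] yaw_y -85.35 F [-0.1 -0.5  0.4] T [ 0.04 -0.   -0.01] w 0.0435 gf 0.0 j [ 0.98 -0.08 -0.22  1.92 -0.02  1.29 -0.73]
4360 ((0.36601710319519043, -0.3562362492084503), (0.19835165143013, 0.08705289661884308), 4.493793487548828) [0.26901015 0.45966641]
wall 4.620051 0.36719602 -0.39192647
wall 4.5017123 0.36695316 -0.3189252
bar 1789 ((0.4182606339454651, -0.3507438898086548), (0.10233356803655624, 0.015769928693771362), 4.558831691741943) 0.11061154586540017 [ 0.36719439 -0.36174527  0.1060879 ] [ 0.46983148 -0.34060891  0.11758674]
bar 4.661623 0.40315828 -0.35171282
sleeves 3452 [ 0.41350707 -0.34901442  0.03443057] [0.26299949 0.44852885]
```

Request:
{"fn": "step_arm", "kwargs": {"delta_pos": [[0.64,-0.16,0],[1,-0.16,0],[1,-0.16,0],[1,-0.16,0],[1,-0.16,0],[1,-0.16,0],[0.5,0,-0.4],[0,0,-1],[0,0,-1],[0,0,-1],[0,0,-1],[0,0,-0.6]], "turn": [0,0,0,0,0,0,0,0,0,0,0,0]}}

```text
time: 23.3
ee_pos: [0.4394, -0.3478, 0.089]
eef_rot: [0.999, 0.041, -0.002, -0.001]
ft_force: [-0.3, 0.2, -0.6]
width: 0.044
grip_force: 0.0
```

Request:
{"fn": "step_arm", "kwargs": {"delta_pos": [[0,0,-0.3],[0,0,-0.1],[0,0,0]], "turn": [0,0,0]}}

```text
time: 23.6
ee_pos: [0.4416, -0.3491, 0.0829]
eef_rot: [0.999, 0.041, 0.0, 0.0]
ft_force: [-0.3, -0.4, 0.1]
width: 0.0437
grip_force: 0.0
```

Request:
{"fn": "step_arm", "kwargs": {"delta_pos": [[0,0,0],[0,0,0],[0,0,0],[0,0,0],[0,0,0],[0,0,0],[0,0,0],[0,0,0]], "turn": [0,0,0,0,0,0,0,0], "grip": 1, "newtons": 60}}

```text
time: 24.4
ee_pos: [0.4415, -0.3492, 0.0827]
eef_rot: [0.999, 0.041, 0.0, 0.0]
ft_force: [0.5, -2.3, -0.0]
width: 0.0133
grip_force: 60.0
```

```bash
python3 - <<'E'
from h import *
st()
E
```

```text
t 24.4 tcp [ 0.4415 -0.3492  0.0827] yaw_y -85.35 F [ 0.5 -2.3 -0. ] T [-0.28 -0.14  0.06] w 0.0133 gf 60.0 j [ 0.84  0.33 -0.29  1.78  0.11  1.05 -0.99]
```

Request:
{"fn": "step_arm", "kwargs": {"delta_pos": [[0,0,0.1],[0,0,0.3],[0,0,0.4],[0,0,0.4],[0,0,0.4],[0,0,0.3],[0,0,0.1],[0,0,0]], "turn": [0,0,0,0,0,0,0,0]}}

```text
time: 25.2
ee_pos: [0.4415, -0.3491, 0.133]
eef_rot: [0.999, 0.041, 0.0, 0.0]
ft_force: [0.1, 0.2, -5.3]
width: 0.0134
grip_force: 60.0
```

```bash
cat >> h.py <<'E'
def tilt(tags,tcp,psi):
    # pitch of the scoop (nose down +) from the rims of its blue side walls; psi = scoop yaw deg
    P,C=pts(tags);H=hsv(C);q=P-np.array(tcp);a=np.radians(psi);f=np.c_[q[:,0]*np.cos(a)+q[:,1]*np.sin(a),-q[:,0]*np.sin(a)+q[:,1]*np.cos(a),P[:,2]]
    b=(H[:,0]>100)&(H[:,0]<125)&(H[:,1]>100)&(abs(abs(f[:,1])-.037)<.006)&(f[:,0]>-.2)&(f[:,0]<.03)&(P[:,2]>.02)&(P[:,2]<tcp[2]+.05)
    f=f[b];e=np.arange(-.2,.03,.01);X=[];Z=[]
    for i in e:
        z=f[(f[:,0]>=i)&(f[:,0]<i+.01),2]
        if len(z)>4:X.append(i+.005);Z.append(np.percentile(z,95))
    print('profile',np.round(X,3).tolist(),np.round(Z,3).tolist());s=np.polyfit(X,Z,1);print('nose-down deg',np.degrees(np.arctan(s[0])))
E
python3 - <<'E'
from h import *
s=st();shot('scene','s9');shot('side','d9');tilt(['s9','d9'],s['ee_pos'],4.6)
E
```

```text
t 25.2 tcp [ 0.4415 -0.3491  0.133 ] yaw_y -85.35 F [ 0.1  0.2 -5.3] T [ 0.07 -0.23  0.01] w 0.0134 gf 60.0 j [ 0.84  0.28 -0.3   1.73  0.09  1.14 -0.97]
profile [-0.175, -0.165, -0.155, -0.145, -0.135, -0.125, -0.115, -0.105, -0.095, -0.085, -0.075, -0.065, -0.055, -0.045, -0.035, -0.025, -0.015, -0.005, 0.005, 0.015, 0.025] [0.108, 0.107, 0.108, 0.108, 0.109, 0.109, 0.109, 0.108, 0.108, 0.108, 0.109, 0.109, 0.108, 0.109, 0.11, 0.11, 0.111, 0.111, 0.111, 0.111, 0.112]
nose-down deg 1.1300422863463737
```

Held level (1.1° nose down). I'll carry it over to the chute with the nose pointing −127°.

Request:
{"fn": "step_arm", "kwargs": {"delta_pos": [[0,0,0.3],[0,0,0.6],[0,0,0.9],[0,0,1],[0,0,1],[0,0,1],[0,0,1],[0,0,1],[0,0,1],[0,0.1,0.7],[0,0.3,0.4],[0,0.5,0.2]], "turn": [0,0,0,0,0,0,0,0,0,0,0,0]}}

```text
time: 26.5
ee_pos: [0.4413, -0.3262, 0.3613]
eef_rot: [0.999, 0.04, 0.001, 0.0]
ft_force: [-0.4, 0.6, -5.9]
width: 0.0132
grip_force: 60.0
```

Request:
{"fn": "step_arm", "kwargs": {"delta_pos": [[0.1,0.7,0],[0.2,0.9,0],[0.3,1,0],[0.35,1,0],[0.35,1,0],[0.35,1,0],[0.35,1,0],[0.35,1,0],[0.35,1,0],[0.35,1,0],[0.35,1,0],[0.35,1,0]], "turn": [0.3,0.3,0.3,0.3,0.3,0.3,0.3,0.3,0.3,0.3,0.3,0.3]}}

```text
time: 27.7
ee_pos: [0.5357, -0.0343, 0.3601]
eef_rot: [0.967, 0.255, 0.0, -0.0]
ft_force: [0.8, -0.7, -5.2]
width: 0.0131
grip_force: 60.0
```

Request:
{"fn": "step_arm", "kwargs": {"delta_pos": [[0.35,1,0],[0.35,1,0],[0.35,1,0],[0.35,1,0],[0.35,1,0],[0.35,1,0],[0.35,1,0],[0.35,1,0],[0.35,1,0],[0.35,1,0],[0.35,1,0],[0.35,1,0]], "turn": [0.28,0.28,0.28,0.28,0.28,0.28,0.28,0.28,0.28,0.28,0.28,0.28]}}

```text
time: 28.9
ee_pos: [0.6403, 0.2656, 0.3596]
eef_rot: [0.896, 0.443, -0.0, -0.0]
ft_force: [0.2, -0.5, -6.1]
width: 0.0132
grip_force: 60.0
```

Request:
{"fn": "step_arm", "kwargs": {"delta_pos": [[0.35,0.8,0],[0.3,0.5,0],[0.2,0.3,0],[0.15,0.1,0],[0,0,0],[0,0,0]], "turn": [0,0,0,0,0,0]}}

```text
time: 29.5
ee_pos: [0.6651, 0.3059, 0.36]
eef_rot: [0.897, 0.442, -0.0, 0.0]
ft_force: [-0.5, -0.2, -5.6]
width: 0.013
grip_force: 60.0
```

```bash
python3 - <<'E'
from h import *
s=st();shot('scene','s10');shot('side','d10');tilt(['s10','d10'],s['ee_pos'],53)
E
```

```text
t 29.5 tcp [0.6651 0.3059 0.36  ] yaw_y -37.51 F [-0.5 -0.2 -5.6] T [ 0.21 -0.19 -0.02] w 0.013 gf 60.0 j [-0.18  0.66 -0.7   0.79  0.42  1.79 -1.32]
profile [-0.185, -0.175, -0.165, -0.155, -0.145, -0.135, -0.125, -0.115, -0.105, -0.095, -0.085, -0.075, -0.065, -0.055, -0.045, -0.035, -0.025, -0.015, -0.005, 0.005, 0.015, 0.025] [0.178, 0.334, 0.335, 0.335, 0.335, 0.335, 0.336, 0.335, 0.336, 0.336, 0.336, 0.336, 0.336, 0.336, 0.336, 0.337, 0.337, 0.337, 0.337, 0.337, 0.337, 0.338]
nose-down deg 11.445928878023597
```

Request:
{"fn": "step_arm", "kwargs": {"delta_pos": [[0,0,0],[0,0,0],[0,0,0]], "turn": [0,0,0], "newtons": 15, "grip": 1}}

```text
time: 29.9
ee_pos: [0.6652, 0.3059, 0.3602]
eef_rot: [0.897, 0.442, 0.0, 0.0]
ft_force: [0.6, 0.7, -5.1]
width: 0.0142
grip_force: 15.0
```

```bash
sed -i 's/np.percentile(z,95))/np.percentile(z,95))\n    X=np.array(X);Z=np.array(Z)/; s/    print(.profile.*$/    m=np.median(np.diff(Z)\/np.diff(X));print("median slope deg",round(float(np.degrees(np.arctan(m))),1),"z",np.round(Z,3).tolist())/' h.py; python3 - <<'E'
from h import *
s=st();shot('side','d11');tilt(['d11'],s['ee_pos'],53)
E
```

```text
t 29.9 tcp [0.6652 0.3059 0.3602] yaw_y -37.51 F [ 0.6  0.7 -5.1] T [ 0.23 -0.21 -0.03] w 0.0142 gf 15.0 j [-0.18  0.66 -0.7   0.79  0.42  1.79 -1.32]
median slope deg 34.8 z [0.177, 0.166, 0.152, 0.137, 0.136, 0.134, 0.133, 0.24, 0.248, 0.254, 0.261, 0.269, 0.277, 0.283, 0.292, 0.3, 0.308, 0.316, 0.321, 0.329, 0.338, 0.345]
```

Request:
{"fn": "step_arm", "kwargs": {"delta_pos": [[0,0,0],[0,0,0],[0,0,0],[0,0,0]], "turn": [0,0,0,0]}}

```text
time: 30.35
ee_pos: [0.6651, 0.3059, 0.3602]
eef_rot: [0.897, 0.442, 0.0, 0.0]
ft_force: [0.0, 0.2, -4.1]
width: 0.0138
grip_force: 15.0
```

```bash
python3 - <<'E'
from h import *
s=st();c=shot('side','d12');a=shot('scene','s12');tilt(['d12'],s['ee_pos'],53)
u,v=map(int,proj(c,np.array([.6,.22,.2])));x,y=map(int,proj(a,np.array([.6,.22,.2])))
f=lambda q,u,v:cv2.resize(q['image'][max(0,v-90):v+90,max(0,u-90):u+90],(400,400))
cv2.imwrite('pics/c12.png',np.hstack([f(c,u,v),f(a,x,y)])[...,::-1])
E
```

```text
t 30.35 tcp [0.6651 0.3059 0.3602] yaw_y -37.5 F [ 0.   0.2 -4.1] T [-0.05  0.03  0.01] w 0.0138 gf 15.0 j [-0.18  0.66 -0.7   0.79  0.42  1.79 -1.32]
median slope deg 41.2 z [0.176, 0.168, 0.153, 0.137, 0.136, 0.134, 0.135, 0.133, 0.131, 0.229, 0.237, 0.247, 0.256, 0.265, 0.276, 0.286, 0.295, 0.306, 0.315, 0.324, 0.333, 0.344]
```

View pics/c12.png

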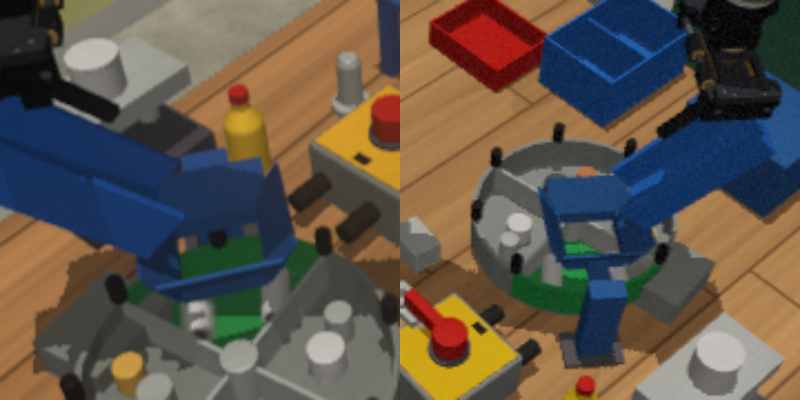

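Both crops show the two silver sleeves lying on the green pocket floor under the chute (left crop (200,315) and (272,295)), and the scoop is empty. Next: tighten the grip and carry the scoop back to the clear bench.

Request:
{"fn": "step_arm", "kwargs": {"delta_pos": [[0,0,0],[0,0,0.4],[0,0,0.8],[-0.1,-0.3,0.4],[-0.3,-0.6,0],[-0.5,-1,0],[-0.5,-1,0],[-0.5,-1,0],[-0.5,-1,0],[-0.5,-1,0],[-0.5,-1,0],[-0.5,-1,0]], "turn": [0,0,0,0,0,-0.3,-0.3,-0.3,-0.3,-0.3,-0.3,-0.3], "grip": 1, "newtons": 60}}

```text
time: 31.65
ee_pos: [0.5667, 0.1072, 0.4006]
eef_rot: [0.946, 0.325, 0.0, 0.0]
ft_force: [-0.1, 0.1, -2.6]
width: 0.0132
grip_force: 60.0
```

Request:
{"fn": "step_arm", "kwargs": {"delta_pos": [[-0.5,-1,0],[-0.5,-1,0],[-0.5,-1,0],[-0.5,-1,0],[-0.5,-1,0],[-0.5,-1,0],[-0.5,-1,0],[-0.5,-1,0],[-0.5,-1,0],[-0.5,-1,0],[-0.5,-1,0],[-0.5,-1,0]], "turn": [-0.3,-0.3,-0.3,-0.3,-0.3,-0.3,-0.3,-0.3,-0.3,-0.3,-0.3,-0.3]}}

```text
time: 32.85
ee_pos: [0.4166, -0.1923, 0.4008]
eef_rot: [0.993, 0.115, 0.0, 0.001]
ft_force: [-0.3, -0.5, -3.7]
width: 0.0134
grip_force: 60.0
```

Request:
{"fn": "step_arm", "kwargs": {"delta_pos": [[-0.5,-1,0],[-0.55,-1,0],[-0.55,-1,0],[-0.55,-1,0],[-0.55,-1,0],[-0.45,-0.9,0],[-0.3,-0.5,-0.4],[-0.1,-0.2,-0.8],[-0.05,-0.1,-1],[0,0,-1],[0,0,-1],[0,0,-0.8]], "turn": [-0.3,-0.3,-0.3,-0.3,-0.13,0,0,0,0,0,0,0]}}

```text
time: 34.05
ee_pos: [0.3273, -0.358, 0.2732]
eef_rot: [0.999, 0.037, -0.0, -0.0]
ft_force: [-0.5, 0.2, -3.1]
width: 0.0133
grip_force: 60.0
```

Request:
{"fn": "step_arm", "kwargs": {"delta_pos": [[0,0,-0.6],[0,0,-0.4],[0,0,-0.2],[0,0,0]], "turn": [0,0,0,0]}}

```text
time: 34.45
ee_pos: [0.3276, -0.3587, 0.2448]
eef_rot: [0.999, 0.036, -0.0, -0.0]
ft_force: [-0.5, -0.5, -3.3]
width: 0.0137
grip_force: 60.0
```

```bash
python3 - <<'E'
from h import *
s=st();c=shot('side','d13');a=shot('scene','s13');tilt(['d13','s13'],s['ee_pos'],4.6)
import numpy as np
L=206;n=16
th=np.radians(np.linspace(72.3,30.3,n+1));d=np.c_[np.diff(L*np.cos(th)),np.diff(L*np.sin(th))]/25
a=np.radians(4.6);print([[round(x*np.cos(a),2),round(x*np.sin(a),2),round(z,2)] for x,z in d])
E
```

```text
t 34.45 tcp [ 0.3276 -0.3587  0.2448] yaw_y -85.82 F [-0.5 -0.5 -3.3] T [-0.01 -0.01  0.02] w 0.0137 gf 60.0 j [ 0.93  0.02 -0.2   1.77  0.    1.34 -0.76]
median slope deg 43.9 z [0.12, 0.129, 0.139, 0.149, 0.159, 0.169, 0.178, 0.189, 0.199, 0.208, 0.217, 0.23]
[[np.float64(0.36), np.float64(0.03), np.float64(-0.12)], [np.float64(0.35), np.float64(0.03), np.float64(-0.14)], [np.float64(0.34), np.float64(0.03), np.float64(-0.16)], [np.float64(0.34), np.float64(0.03), np.float64(-0.17)], [np.float64(0.33), np.float64(0.03), np.float64(-0.19)], [np.float64(0.32), np.float64(0.03), np.float64(-0.2)], [np.float64(0.31), np.float64(0.02), np.float64(-0.22)], [np.float64(0.3), np.float64(0.02), np.float64(-0.23)], [np.float64(0.29), np.float64(0.02), np.float64(-0.24)], [np.float64(0.28), np.float64(0.02), np.float64(-0.26)], [np.float64(0.26), np.float64(0.02), np.float64(-0.27)], [np.float64(0.25), np.float64(0.02), np.float64(-0.28)], [np.float64(0.24), np.float64(0.02), np.float64(-0.29)], [np.float64(0.23), np.float64(0.02), np.float64(-0.3)], [np.float64(0.21), np.float64(0.02), np.float64(-0.31)], [np.float64(0.2), np.float64(0.02), np.float64(-0.32)]]
```

Request:
{"fn": "step_arm", "kwargs": {"delta_pos": [[0,0,-0.4],[0,0,-0.8],[0,0,-0.8],[0,0,-0.4],[0,0,-0.2],[0,0,-0.1],[0,0,0]], "turn": [0,0,0,0,0,0,0], "grip": 1, "newtons": 14}}

```text
time: 35.25
ee_pos: [0.328, -0.3592, 0.1781]
eef_rot: [0.999, 0.036, 0.0, 0.0]
ft_force: [-0.9, -0.2, -2.6]
width: 0.0137
grip_force: 14.0
```

Request:
{"fn": "step_arm", "kwargs": {"delta_pos": [[0.36,0.03,-0.12],[0.35,0.03,-0.14],[0.34,0.03,-0.16],[0.34,0.03,-0.17],[0.33,0.03,-0.19],[0.32,0.03,-0.2],[0.31,0.02,-0.22],[0.3,0.02,-0.23]], "turn": [0,0,0,0,0,0,0,0]}}

```text
time: 36.05
ee_pos: [0.3963, -0.3535, 0.1424]
eef_rot: [0.999, 0.037, 0.001, 0.001]
ft_force: [3.3, -0.1, 1.2]
width: 0.0141
grip_force: 14.0
```

```bash
python3 - <<'E'
from h import *
s=st();c=shot('side','d14');a=shot('scene','s14');tilt(['d14','s14'],s['ee_pos'],4.6)
E
```

```text
t 36.05 tcp [ 0.3963 -0.3535  0.1424] yaw_y -85.76 F [ 3.3 -0.1  1.2] T [-0.01 -0.44  0.05] w 0.0141 gf 14.0 j [ 0.86  0.2  -0.24  1.8   0.05  1.14 -0.9 ]
median slope deg 23.1 z [0.056, 0.06, 0.065, 0.068, 0.073, 0.076, 0.08, 0.085, 0.088, 0.093, 0.097, 0.101, 0.104, 0.109, 0.113, 0.116, 0.121, 0.125]
```

Rotating flat as planned (23° left). Continue.

Request:
{"fn": "step_arm", "kwargs": {"delta_pos": [[0.29,0.02,-0.24],[0.28,0.02,-0.26],[0.26,0.02,-0.27],[0.25,0.02,-0.28],[0.24,0.02,-0.29],[0.23,0.02,-0.3],[0.21,0.02,-0.31],[0.2,0.02,-0.32],[0,0,0],[0,0,0]], "turn": [0,0,0,0,0,0,0,0,0,0]}}

```text
time: 37.15
ee_pos: [0.4426, -0.3493, 0.0845]
eef_rot: [0.999, 0.036, -0.0, -0.0]
ft_force: [-0.1, -0.6, -3.4]
width: 0.0136
grip_force: 14.0
```

```bash
python3 - <<'E'
from h import *
s=st();c=shot('side','d15');a=shot('scene','s15');tilt(['d15','s15'],s['ee_pos'],4.6)
E
```

```text
t 37.15 tcp [ 0.4426 -0.3493  0.0845] yaw_y -85.83 F [-0.1 -0.6 -3.4] T [-0.1  -0.17  0.06] w 0.0136 gf 14.0 j [ 0.8   0.33 -0.25  1.77  0.09  1.05 -0.98]
median slope deg -0.0 z [0.059, 0.061, 0.062, 0.061, 0.061, 0.061, 0.061, 0.061, 0.061, 0.061, 0.062, 0.061, 0.061, 0.063, 0.061, 0.062, 0.062, 0.062, 0.062, 0.062, 0.06]
```

Request:
{"fn": "step_arm", "kwargs": {"delta_pos": [[0,0,-0.07],[0,0,0]], "turn": [0,0]}}

```text
time: 37.45
ee_pos: [0.4429, -0.3496, 0.0835]
eef_rot: [0.999, 0.036, 0.0, 0.0]
ft_force: [-0.8, -0.5, -0.9]
width: 0.0132
grip_force: 14.0
```

Request:
{"fn": "step_arm", "kwargs": {"delta_pos": [[0,0,0],[0,0,0],[0,0,0],[0,0,0],[0,0,0.3],[0,0,0.7],[0,0,1],[0,0,1],[0,0,1],[0,0,1],[0,0,0.5],[0,0,0]], "turn": [0,0,0,0,0,0,0,0,0,0,0,0], "grip": 0.5}}

```text
time: 38.65
ee_pos: [0.4436, -0.35, 0.2228]
eef_rot: [0.999, 0.036, 0.001, 0.001]
ft_force: [0.4, -0.1, -0.7]
width: 0.0432
grip_force: 0.0
```

Request:
{"fn": "step_arm", "kwargs": {"delta_pos": [[0,0,0],[0,0,0],[0,0,0],[0,0,0],[0,0,0],[0,0,0]], "turn": [0,0,0,0,0,0]}}

```text
time: 39.25
ee_pos: [0.4428, -0.3495, 0.2207]
eef_rot: [0.999, 0.036, -0.0, -0.0]
ft_force: [-0.2, 0.4, -0.1]
width: 0.0433
grip_force: 0.0
```

```bash
python3 - <<'E'
from pegs import *
s=st();c=shot('side','d16');a=shot('scene','s16');tilt(['d16','s16'],(.4426,-.3493,.0845),4.6)
pegs(['s16','d16'],-82,(.5195,.2727))
cv2.imwrite('pics/fin.png',cv2.resize(np.hstack([a['image'],c['image']]),(800,300),interpolation=cv2.INTER_AREA)[...,::-1])
P,C=pts(['s16','d16']);H=hsv(C);L=P[((H[:,0]<8)|(H[:,0]>172))&(H[:,1]>150)&(P[:,2]>.125)&(P[:,2]<.15)&(P[:,0]<.56)&(P[:,0]>.45)&(abs(P[:,1]+.05)<.06)]
vx,vy,*_=cv2.fitLine(L[:,:2].astype(np.float32),cv2.DIST_HUBER,0,.001,.001).ravel();print('lever line deg',np.degrees(np.arctan(vy/vx)))
E
```

```text
t 39.25 tcp [ 0.4428 -0.3495  0.2207] yaw_y -85.83 F [-0.2  0.4 -0.1] T [ 0.02 -0.    0.04] w 0.0433 gf 0.0 j [ 0.81  0.21 -0.25  1.62  0.06  1.32 -0.95]
median slope deg 0.8 z [0.059, 0.061, 0.061, 0.061, 0.062, 0.06, 0.061, 0.061, 0.061, 0.062, 0.061, 0.062, 0.062, 0.062, 0.061, 0.061, 0.061, 0.062, 0.061, 0.061, 0.062]
n 452 bin c [0.5199 0.2725] phase -81.36 res [-0.3  0.3 -0.5  0.  -0.5 -0.5 -0.4 -0.7  0.7 -0.6  0.5  0.1  0.5  1.5]
lever line deg -3.8769941
```

View pics/fin.png

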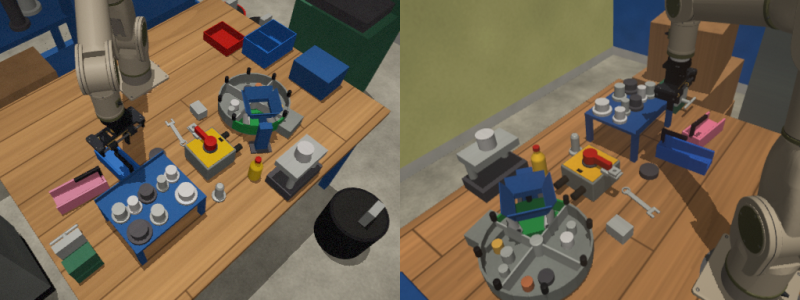

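The final view shows the scoop upright and free, at (118,165) in the left half and (687,152) in the right. The lever is over the hasp at (205,133), the green pocket is under the chute, and the other things on the bench are in place.

```bash
python3 -c "
from bench import *
print(close_job())"
```

```text
the job is handed in; nothing more can be done
None
```

I handed the job in at about 39 s: lever off with the holes in line, green pocket under the chute to within about 1°, both sleeves tipped into it, and the scoop standing upright, empty and released.

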